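Cap a bottle for the steriliser and leave it vented

ROBOT

A 6-joint arm with a two-finger parallel gripper is mounted at the origin on a cart in front of the work surface, level with it; the furniture and walls round the work are solid. World frame = base frame: x ahead of the robot, y to its left, z up, the work surface at z = 0. Lengths are in m, angles in rad, forces in N, time in s.
With the tool pointing down it reaches from about 0.325 to 0.9 m from the base axis. Payload 6.1 kg.
Tool frame: the origin (TCP) lies midway between the tips of the shut fingers; the grasp point (between the pads) lies 19 mm behind it; z points along the fingers, y is the line along which they close (so a half turn about z gives the same grasp; the last joint's range is limited). The gripper opens to 87 mm and grips with 3 to 60 N. Pads are 19 mm wide; open, the fingers measure 117 mm over their backs; the gripper's body (75 mm by 190 mm) begins 51 mm behind the grasp point.
Start: joints at [1.222, 0.22, 1.526, -0, 1.395, -0.126], TCP at [0.138, 0.61, 0.223] pointing down, gripper open.
Joint ranges: [-2.98, 2.98], [-0.91, 2.08], [0.09, 2.57], [-1.24, 4.39], [0.2, 2.65], [-2.68, 2.68]. Speed limits (rad/s): [2.57, 2.57, 3.01, 3.14, 3.14, 3.14].

INTERFACE

Orientations are given as a unit quaternion [x, y, z, w].
In Python, from bench import env, vision gives the robot as it stands.
- The arm moves only by the tool arm_command, never from a script. Its arguments are lists of equal length, an entry for each row: "dp": the shift along the world's x, y, z in m, a list of three; "turn": the turn about the world's z in degrees. A call has 1 to 8 rows; each row shifts and turns the commanded pose from where the row before left it; what a row does not reach is not made up. A row lasts 1/12 s, in which the tool goes at most 41.7 mm and 7.16 degrees, less where a joint would pass 70% of its speed; a pose out of reach is approached as far as the arm can. A call is refused whole if a number of a shift passes 0.0417 or a number of a turn 7.16, either way. A call with a gripper value outside its range is refused whole. "gripper" is the finger opening in m, from 0 to 0.087, set as the call begins (left out, the last holds). The fingers move at their own pace and stop on an object; "grip_force" is the grip in N (left out, the last holds). Time passes only in rows, so rows that do not move let the fingers close. It gives the time, the measured TCP pose, the force, the opening and the grip force at its end, in the units of the state.
- env.observe(): the state, without advancing time (a new reading comes with each control period).
- vision.read_camera(name): name is "scene" or "top" or "wrist"; returns (picture, depth): 384x512x3 uint8, red, green, blue; 384x512 float32, m along the optical axis (not along the pixel's ray), 0 where there is no reading.
- vision.camera_model(name): a dict with "fx", "fy", "cx", "cy" (pixels), "eye" and "rotation" of the camera in the world. Camera axes: x right, y down, z forward; pixel columns grow to the right and rows downward; lengths in m; the calibration is good to about 2 mm. A picture is of the moment at which its call begins: read the wrist's pose just before it. camera_model takes no time and is no camera call; for the wrist camera it gives the pose at the moment of the call.
- env.hand_in(): hands the job in; it is judged then, once.
The state is a dict: "t": time; "q": joint angles; "dq": joint speeds; "joint_torque": joint torques, N m; "ee_pos": TCP position; "tcp_rot": TCP orientation; "ft_force": force on the tool from outside, world axes, zero at the start; "ft_torque": the same for the moment, N m; "finger_gap": finger opening in m; "grip_force": force on a finger pad.
Only numpy, scipy, OpenCV 4.12 (cv2) and the standard library are available. Lean on these libraries where they do the work, as an engineer would, in place of code of your own. Each camera call takes 0.05 s, during which the arm holds its last target. There are 200 camera calls.

TASK

Get the empty amber bottle ready for the steriliser: put the blue screw cap on it and screw it down until it bottoms out, then back it off a quarter turn so that it can vent. Finish while still gripping the cap there, so that a colleague can tape it; leave the bottle sitting in its holder and do not disturb the other things on the bench.

Things in the scene. Friction and masses are not known exactly. Their poses are not given: they have to be found in the camera images.
- cap: blue ribbed screw cap, 51 mm across, 30 mm high, loose, standing open side down; 120 g. Origin: centre of its open lower edge, z up through its flat closed top. A white stroke on top and side marks its +x. Bore 44 mm wide, flared to 48 mm at the mouth, 26 mm deep, with two thread lugs inside. Gripping it with 30 to 60 N is ample; turned on hard with 100 N it wrenches the bottle
- cap_top (a point): centre of the cap's flat top, 30 mm above its origin. Thread: right-hand, two-start, 14 mm lead (clockwise from above screws it down), 0.8 mm play up and down, 1 mm sideways. Let go on the neck, the cap stays put. It sits level if its x is 45 to 180 degrees counterclockwise from the bottle's x or -x; near 25 it may sit crooked: lift, turn, set again
- bottle: empty square amber glass bottle, 62 x 62 mm, 114 mm high, loose, upright in the holder, whose corners keep it from turning; 0.34 to 0.55 kg. Origin: centre of its underside, z up. Bottomed out on the rim, the cap's origin is 88 mm above this one and its x axis lies along this x or -x within about 15 degrees; it turns no further and the fingers slip on it
- bottle_rim (a point): centre of the bottle's mouth, at the top of its rim, 114 mm above the bottle's underside, 130 mm above the worktop; neck 34 mm across, 42 mm over its thread, 30 mm long. A cap just set on it rests with its origin 13 to 19 mm below this point and needs 200 to 390 degrees clockwise to bottom out, where its origin is 26 mm below
- holder: fixed holder: grey base plate 104 x 104 mm, 16 mm high on rubber feet, with a steel corner angle (up to 57 mm above the worktop) at each corner of the bottle. Origin: centre of its underside, x and y along its sides; the bottle stands on the plate, 16 mm above the origin
- tape_roll: bystander: roll of white tape lying flat, 70 mm across, 12 mm high, origin under its centre
- lab_timer: bystander: white timer lying flat, 62 x 66 x 18 mm, origin under its centre
- pen: bystander: white pen with a black cap lying along its y, 142 x 10 x 11 mm, origin under its centre
- small_bottle: bystander: small clear bottle with a black cap, 36 mm across, 74 mm high, origin under its centre

How it is judged:
On the way, in this order (a step that is already met when the one before it is completed fails the run):
1. the cap sits on the bottle's neck (horizontal distance between cap and bottle_rim below 0.005 m and z of cap in the frame of bottle below 0.102 m and angle between cap's own z axis and vertical below 0.12 rad), for 0.2 s.
2. the cap is screwed down until it bottoms out on the rim (z of cap in the frame of bottle below 0.0887 m and angle between cap's own z axis and vertical below 0.06 rad and angle between the x axis of cap and the x axis of bottle, either way round below 0.4 rad), for 0.2 s.
At the end, for the whole second after the job is handed in: After bottoming out, the cap is a quarter turn back (90 degrees, within 30) and level within 4.5 degrees on the neck, the fingers grip it (over 3 N), everything is still, and the bottle stands upright on the holder's plate within 4 mm; bystanders moved under 20 mm (angle between the x axis of cap and the x axis of bottle, either way round above 1.05 rad and z of cap in the frame of bottle between 0.0887 and 0.0928 m and horizontal distance between cap and bottle_rim below 0.004 m and angle between cap's own z axis and vertical below 0.08 rad and contact force between the fingers and cap above 3 N and z of bottle in the frame of holder below 0.02 m and angle between bottle's own z axis and vertical below 0.06 rad and linear speed of cap below 0.02 m/s and angular speed of cap below 0.1 rad/s); the arm keeps its last pose, push and grip.
It fails at once if a bystander is moved more than 20 mm (distance of any of tape_roll, lab_timer, pen, small_bottle from where it was at the start of the episode above 0.02 m).
It fails at once if the bottle is lifted out of its holder (z of bottle in the frame of holder above 0.03 m).
It also fails if it takes over 64 s, if anything falls off the work surface, if the arm or the gripper's body presses on something with over 40 N, if the wrist force passes 120 N, or if a joint passes its speed limit or range.

## Working session

There is one attempt and no reset: what is moved stays moved. The work goes in short steps, Python scripts to look and compute and a tool call to move; the robot and the scene stay as the last step left them, time stands still between calls to the robot, and variables do not carry over. Pictures are saved under pics/ and viewed, at most 10 in all, crops included, and the job is handed in when it is done.

Besides the shell and the picture viewer there is one more tool, called as name([rows], argument=value, ...), one row to a line, values as JSON. arm_command: Moves the arm, as the interface text tells. Its arguments: {"type":"object","properties":{"dp":{"type":"array","items":{"type":"array","items":{"type":"number"}}},"turn":{"type":"array","items":{"type":"number"}},"gripper":{"type":"number"},"grip_force":{"type":"number"}},"required":["dp","turn"]}

```bash
ls; mkdir -p pics; cat > h.py <<'E'
import numpy as np, cv2
from bench import env, vision
def shot(n,fn=None):
    m=vision.camera_model(n); p,d=vision.read_camera(n)
    if fn: cv2.imwrite('pics/'+fn,cv2.cvtColor(p,cv2.COLOR_RGB2BGR))
    return m,p,d
def ray(m,u,v):
    r=np.array([(u-m['cx'])/m['fx'],(v-m['cy'])/m['fy'],1.]); return np.array(m['eye']),np.array(m['rotation'])@r
def onz(m,u,v,z):
    e,r=ray(m,u,v); return e+r*(z-e[2])/r[2]
def cloud(m,d):
    v,u=np.indices(d.shape); r=np.stack([(u-m['cx'])/m['fx'],(v-m['cy'])/m['fy'],np.ones(d.shape)],-1)*d[...,None]
    return r@np.array(m['rotation']).T+np.array(m['eye'])
def st():
    s=env.observe(); 
    for k in ('t','q','ee_pos','tcp_rot','ft_force','ft_torque','finger_gap','grip_force'): print(k,np.round(s[k],4))
    return s
E
python3 - <<'E'
from h import *
st()
ps=[]
for n in('scene','top'):
    m,p,d=shot(n); np.savez('/tmp/'+n,p=p,d=d); ps.append(p)
    print(n,np.round(m['eye'],3),np.round(m['rotation'],3).tolist(),m['fx'])
    cv2.imwrite(f'pics/{n}0.png',cv2.cvtColor(p,cv2.COLOR_RGB2BGR))
    h=cv2.cvtColor(p,cv2.COLOR_RGB2HSV)
    c=cloud(m,d)
    for nm,lo,hi in(('blue',(95,110,40),(130,255,255)),('amber',(5,120,40),(25,255,255))):
        k=cv2.inRange(h,lo,hi); N,l,s,ce=cv2.connectedComponentsWithStats(k)
        for i in range(1,N):
            if s[i,4]>80:
                q=c[(l==i)&(d>0)]; print(nm,s[i],ce[i].round(1),np.percentile(q,[5,50,95],axis=0).round(3).tolist() if len(q) else 0)
E
```

```text
pics
t 0.0
q [ 1.2219  0.2213  1.5276  0.      1.3947 -0.1261]
ee_pos [0.1379 0.609  0.2214]
tcp_rot [ 1.112e-01  9.938e-01 -9.000e-04 -2.000e-04]
ft_force [ 1.1089 -0.3695  0.0783]
ft_torque [-0.008  -0.0655  0.0394]
finger_gap 0.0869
grip_force 0.0
scene [ 0.148 -0.602  0.741] [0.876, -0.25, 0.121, -0.394] 401.0883794323126Traceback (most recent call last):
  File "<stdin>", line 9, in <module>
  File "h.py", line 13, in cloud
    return r@np.array(m['rotation']).T+np.array(m['eye'])
           ~^~~~~~~~~~~~~~~~~~~~~~~~~~
ValueError: matmul: Input operand 1 has a mismatch in its core dimension 0, with gufunc signature (n?,k),(k,m?)->(n?,m?) (size 4 is different from 3)
```

Rotation is a quaternion.

```bash
sed -i "s/np.array(m\['rotation'\])/Rm(m)/g; 2a from scipy.spatial.transform import Rotation as Ro\ndef Rm(m): return Ro.from_quat(m['rotation']).as_matrix()" h.py
python3 - <<'E'
from h import *
for n in('scene','top'):
    m,p,d=shot(n,n+'0.png'); np.savez('/tmp/'+n,p=p,d=d)
    print(n,np.round(m['eye'],3),np.round(m['rotation'],3).tolist(),m['fx'])
    h=cv2.cvtColor(p,cv2.COLOR_RGB2HSV)
    c=cloud(m,d)
    for nm,lo,hi in(('blue',(95,110,40),(130,255,255)),('amber',(5,120,40),(25,255,255))):
        k=cv2.inRange(h,lo,hi); N,l,s,ce=cv2.connectedComponentsWithStats(k)
        for i in range(1,N):
            if s[i,4]>80:
                q=c[(l==i)&(d>0)]; print(nm,s[i],ce[i].round(1),np.percentile(q,[5,50,95],axis=0).round(3).tolist() if len(q) else 0)
a=[cv2.imread(f'pics/{n}0.png') for n in('scene','top')]
cv2.imwrite('pics/both.png',cv2.resize(np.vstack(a),(400*512//512*1,600)) if 0 else cv2.resize(np.hstack(a),(800,300)))
E
```

```text
scene [ 0.148 -0.602  0.741] [0.876, -0.25, 0.121, -0.394] 401.0883794323126
blue [    0    91   199   293 19410] [ 84.9 227.3] [[-0.043, 0.257, -0.916], [0.208, 1.35, -0.908], [0.363, 2.756, -0.899]]
blue [493 103  19  21 116] [503.4 112.9] [[1.574, -0.036, 0.009], [1.579, -0.007, 0.029], [1.584, 0.025, 0.05]]
blue [370 152  11  10  85] [374.9 156.6] [[0.884, -0.045, 0.102], [0.896, -0.036, 0.112], [0.908, -0.021, 0.114]]
blue [244 239  19  21 326] [252.9 248.9] [[0.464, -0.095, 0.012], [0.482, -0.08, 0.03], [0.502, -0.057, 0.032]]
amber [241 126  38  16 204] [260.7 132.1] [[0.718, 0.321, 0.009], [0.784, 0.327, 0.03], [0.825, 0.374, 0.042]]
amber [212 139  25  39 562] [224.9 157.1] [[0.54, 0.184, 0.042], [0.562, 0.194, 0.091], [0.584, 0.227, 0.127]]
amber [361 163  20  27 332] [370.9 174.6] [[0.875, -0.055, 0.012], [0.891, -0.041, 0.062], [0.921, -0.009, 0.067]]
amber [339 168  12  17 102] [344.6 173.3] [[0.826, -0.004, 0.03], [0.841, 0.008, 0.049], [0.855, 0.025, 0.052]]
amber [  0 199  10  38  81] [  2.7 219.5] [[0.061, -0.082, 0.314], [0.064, -0.076, 0.336], [0.07, -0.062, 0.355]
[... 743 characters left out ...]
, -0.05, 0.033]]
blue [    0   267   512   117 33832] [218.8 337.3] [[-0.071, -0.967, -0.918], [0.161, 0.265, -0.91], [0.29, 0.942, -0.901]]
amber [164  54  15  14 163] [171.4  60.4] [[0.832, 0.241, 0.102], [0.844, 0.254, 0.111], [0.858, 0.268, 0.114]]
amber [281  56  20  24 277] [290.7  67.5] [[0.876, -0.05, 0.042], [0.889, -0.029, 0.064], [0.907, -0.009, 0.068]]
amber [111  75  41  47 279] [135.5 103.8] [[0.719, 0.323, 0.006], [0.73, 0.333, 0.029], [0.825, 0.389, 0.044]]
amber [264  80  14  14 108] [269.6  87.2] [[0.828, 0.002, 0.034], [0.836, 0.017, 0.049], [0.848, 0.029, 0.053]]
amber [155 164  32  31 756] [171.  178.6] [[0.539, 0.186, 0.057], [0.561, 0.206, 0.096], [0.589, 0.238, 0.13]]
```

View pics/scene0.png

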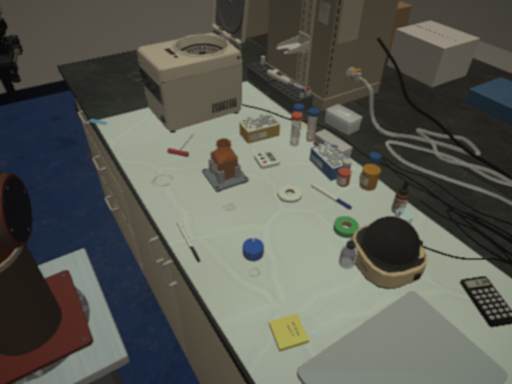

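View pics/top0.png

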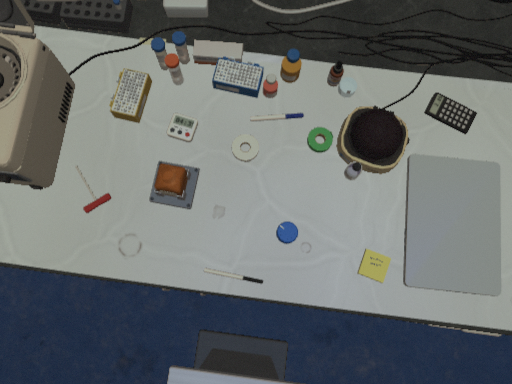

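The scene shows the cap at (253,249), the bottle at (225,157); the top view shows them at (287,232) and (172,180), with the pen at (233,275), the tape at (245,148) and the timer at (182,127).

```bash
python3 - <<'E'
from h import *
mw=vision.camera_model('wrist'); s=env.observe()
R=Ro.from_quat(s['tcp_rot']); print('cam in tcp',R.inv().apply(np.array(mw['eye'])-s['ee_pos']),(R.inv()*Ro.from_quat(mw['rotation'])).as_matrix().round(3),mw['fx'])
# two-view triangulation of cap top centre from blue bright top
M={n:vision.camera_model(n) for n in('scene','top')}
Z={n:np.load(f'/tmp/{n}.npz') for n in M}
def tri(uv):
    A=np.zeros((3,3));b=np.zeros(3)
    for n in uv:
        e,r=ray(M[n],*uv[n]); r/=np.linalg.norm(r); P=np.eye(3)-np.outer(r,r);A+=P;b+=P@e
    return np.linalg.solve(A,b)
for n,u,v in(('scene',252.9,247),('top',287.1,231.5)): print(n,onz(M[n],u,v,.03))
print('tri',tri({'scene':(252.9,246.5),'top':(287.1,231.8)}))
tiles=[]
for n,(u,v) in (('scene',(253,249)),('scene',(225,165)),('top',(287,232)),('top',(174,184))):
    w=32; c=Z[n]['p'][v-w:v+w,u-w:u+w]; tiles.append(cv2.resize(c,(300,300),interpolation=cv2.INTER_CUBIC))
im=np.vstack([np.hstack(tiles[:2]),np.hstack(tiles[2:])]); cv2.imwrite('pics/crops.png',im[...,::-1])
E
```

```text
cam in tcp [ 0.072577    0.0007996  -0.16346127] [[-0.    -0.963 -0.269]
 [ 1.    -0.    -0.   ]
 [ 0.    -0.269  0.963]] 306.2166471311826
scene [ 0.48367998 -0.07613264  0.03      ]
top [ 0.48708042 -0.07000609  0.03      ]
tri [ 0.48722121 -0.07048175  0.02416353]
```

View pics/crops.png

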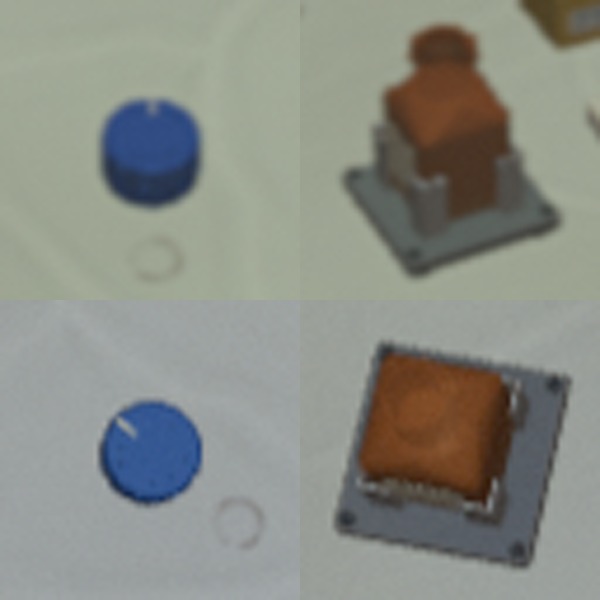

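arm_command([
  [0.026, -0.025, 0],
  [0.026, -0.025, 0],
  [0.026, -0.025, 0],
  [0.026, -0.025, 0],
  [0.026, -0.025, 0],
  [0.026, -0.025, 0],
  [0.026, -0.025, 0],
  [0.026, -0.025, 0],
], turn=[0, 0, 0, 0, 0, 0, 0, 0])

```text
t: 0.82
ee_pos: [0.3469, 0.4081, 0.2224]
tcp_rot: [0.111, 0.994, -0.0, -0.0]
ft_force: [-0.4, 0.6, 0.1]
finger_gap: 0.0868
grip_force: 0.0
```

arm_command([
  [0.026, -0.025, 0],
  [0.026, -0.025, 0],
  [0.026, -0.025, 0],
  [0.026, -0.025, 0],
  [0.026, -0.025, 0],
  [0.026, -0.025, 0],
  [0.026, -0.025, 0],
  [0.026, -0.025, 0],
], turn=[0, 0, 0, 0, 0, 0, 0, 0])

```text
t: 1.48
ee_pos: [0.555, 0.208, 0.2222]
tcp_rot: [0.111, 0.994, -0.0, -0.0]
ft_force: [-0.8, -0.7, -0.6]
finger_gap: 0.0869
grip_force: 0.0
```

arm_command([
  [0, 0, 0],
  [0, 0, 0],
  [0, 0, 0],
], turn=[0, 0, 0])

```text
t: 1.73
ee_pos: [0.5536, 0.2096, 0.222]
tcp_rot: [0.111, 0.994, 0.0, -0.001]
ft_force: [-0.4, 0.7, -0.4]
finger_gap: 0.0874
grip_force: 0.0
```

```bash
python3 - <<'E'
from h import *
st(); m,p,d=shot('wrist','w1.png'); np.savez('/tmp/w1',p=p,d=d,**{k:np.array(v) for k,v in m.items()})
E
```

```text
t 1.7333
q [ 2.2850e-01  1.4350e-01  1.6153e+00  5.0000e-04  1.3841e+00 -1.1189e+00]
ee_pos [0.5536 0.2096 0.222 ]
tcp_rot [ 1.115e-01  9.938e-01  0.000e+00 -7.000e-04]
ft_force [-0.4182  0.6766 -0.368 ]
ft_torque [-0.0058  0.0319 -0.0534]
finger_gap 0.0874
grip_force 0.0
```

View pics/w1.png

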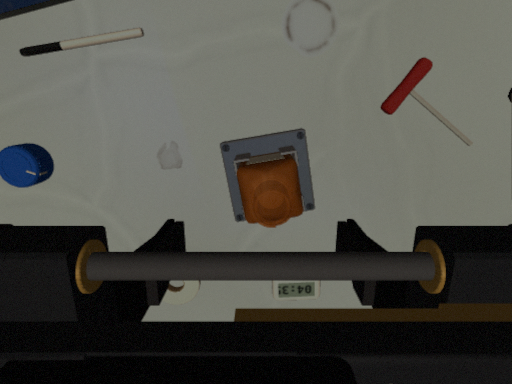

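The wrist view shows the bottle rim at (271,203), the plate's screws at (226,147), (302,133), (310,207), (238,217), and the cap at (25,165).

```bash
python3 - <<'E'
from h import *
def rep(n,m,p,d):
    c=cloud(m,d)
    near=(abs(c[...,0]-.56)<.09)&(abs(c[...,1]-.205)<.09)&(d>0)
    q=c[near&(c[...,2]>.122)&(c[...,2]<.14)]
    if len(q): (x,y),r=cv2.minEnclosingCircle(q[:,:2].astype(np.float32)); print(n,'rim',x,y,r,q[:,2].max(),np.median(q[:,2]),len(q),'med',np.median(q[:,:2],0))
    k=(near&(c[...,2]>.008)&(c[...,2]<.145)).astype(np.uint8)
    pl=(near&(c[...,2]>.010)&(c[...,2]<.022)).astype(np.uint8)
    q=c[pl>0][:,:2].astype(np.float32); print(n,'plate',cv2.minAreaRect(q),len(q),np.median(c[pl>0][:,2]))
    bx=near&(c[...,2]>.06)&(c[...,2]<.095); q=c[bx][:,:2].astype(np.float32); print(n,'box',cv2.minAreaRect(q),len(q))
    cp=(np.hypot(c[...,0]-.487,c[...,1]+.07)<.05)&(d>0)&(c[...,2]>.024)&(c[...,2]<.04)
    if cp.sum()>20:
        q=c[cp]; print(n,'cap',cv2.minEnclosingCircle(q[:,:2].astype(np.float32)),np.median(q[:,2]))
        w=cp&(p.min(-1)>.62*p.max(-1))&(c[...,2]>.027); q2=c[w]; 
        if len(q2): v=q2.mean(0)-q.mean(0); print('  stroke',len(q2),v,np.degrees(np.arctan2(v[1],v[0])))
for n in('scene','top','w1'):
    z=np.load(f'/tmp/{n}.npz'); m=vision.camera_model(n) if n!='w1' else {k:z[k] for k in z if k not in 'pd'}
    rep(n,m,z['p'],z['d'])
    if n=='w1':
        s=[onz(m,u,v,.016)[:2] for u,v in((226,147),(302,133),(310,207),(238,217))]; s=np.array(s); print(s.round(4),s.mean(0),np.degrees(np.arctan2(*(s[0]-s[1])[::-1])),np.degrees(np.arctan2(*(s[2]-s[1])[::-1])))
        h=cv2.cvtColor(z['p'],cv2.COLOR_RGB2HSV); print(m['eye'])
E
```

```text
scene rim 0.5665051937103271 0.2144155502319336 0.020373379811644554 0.1325823424187681 0.12714134473925837 98 med [0.56718614 0.21200382]
scene plate ((0.5670483708381653, 0.21385225653648376), (0.1040826365351677, 0.10443246364593506), 86.40520477294922) 413 0.01636010217336792
scene box ((0.566298246383667, 0.2115829586982727), (0.06308232247829437, 0.06191463768482208), 86.10723114013672) 333
scene cap ((0.48603418469429016, -0.07174842059612274), 0.02578243613243103) 0.030309567531351056
  stroke 33 [0.00700476 0.01416279 0.00017096] 63.68348953152827
top rim 0.5693144798278809 0.21683360636234283 0.020865874364972115 0.13390847769037073 0.12770105762020478 164 med [0.56817188 0.21565094]
top plate ((0.5695077776908875, 0.21670828759670258), (0.1049041599035263, 0.10500400513410568), 86.55067443847656) 776 0.016115792557410136
top box ((0.5675071477890015, 0.2153375744819641), (0.06555577367544174, 0.06570544093847275), 87.06202697753906) 370
top cap ((0.4879530370235443, -0.06917661428451538), 0.02516019530594349) 0.030011279950572844
  stroke 22 [1.43272366e-02 9.57038420e-03 7.23299774e-05] 33.742343085707276
w1 rim 0.5705169439315796 0.21730788052082062 0.021197011694312096 0.13318772233931098 0.12857375384803393 1087 med [0.56803605 0.21635678]
w1 plate ((0.570407509803772, 0.21709944307804108), (0.10429109632968903, 0.10378209501504898), 86.7660140991211) 2847 0.01734760489362308
w1 box ((0.5699699521064758, 0.21848927438259125), (0.06449592858552933, 0.062065064907073975), 86.98509216308594) 1369
w1 cap ((0.4897495210170746, -0.0681203231215477), 0.025848034769296646) 0.03151885726355291
  stroke 57 [ 0.01440182  0.00329237 -0.00041858] 12.876996116055444
[[0.5226 0.175 ]
 [0.5265 0.2675]
 [0.6202 0.2601]
 [0.6131 0.1675]] [0.57059251 0.21755226] -92.42958565603008 -4.501630117994877
[0.48318875 0.22643368 0.38553065]
```

arm_command([
  [-0.0082, -0.0349, -0.009],
  [-0.0082, -0.0349, -0.009],
  [-0.0082, -0.0349, -0.009],
  [-0.0082, -0.0349, -0.009],
  [-0.0082, -0.0349, -0.009],
  [-0.0082, -0.0349, -0.009],
  [-0.0082, -0.0349, -0.009],
  [-0.0082, -0.0349, -0.009],
], turn=[1.25, 1.25, 1.25, 1.25, 1.25, 1.25, 1.25, 1.25])

```text
t: 2.45
ee_pos: [0.4876, -0.0695, 0.1504]
tcp_rot: [0.022, 1.0, 0.0, 0.0]
ft_force: [1.1, -0.5, 0.1]
finger_gap: 0.0871
grip_force: 0.0
```

arm_command([
  [0, 0, 0],
  [0, 0, 0],
  [0, 0, 0],
], turn=[0, 0, 0])

```text
t: 2.7
ee_pos: [0.4885, -0.0685, 0.1508]
tcp_rot: [0.024, 1.0, 0.0, 0.0]
ft_force: [-0.3, 0.4, -0.2]
finger_gap: 0.0868
grip_force: 0.0
```

```bash
cat >> h.py <<'E'
def cap(m,p,d,xy,zt,tol=.006):
    c=cloud(m,d); k=(np.hypot(c[...,0]-xy[0],c[...,1]-xy[1])<.04)&(d>0)&(abs(c[...,2]-zt)<tol)
    h=cv2.cvtColor(p,cv2.COLOR_RGB2HSV); bl=k&(cv2.inRange(h,(100,110,40),(130,255,255))>0)
    print('blue',bl.sum(),'z',np.median(c[bl][:,2]))
    hull=cv2.convexHull(np.argwhere(bl)[:,::-1].astype(np.int32))
    pt=np.array([onz(m,u,v,zt)[:2] for u,v in hull[:,0]]).astype(np.float32)
    (x,y),r=cv2.minEnclosingCircle(pt); print('centre',round(x,4),round(y,4),round(r,4))
    inn=np.zeros(d.shape,np.uint8); cv2.fillConvexPoly(inn,hull,1)
    wh=((inn>0)&(h[...,1]<110)&(h[...,2]>90)).astype(np.uint8); N,l,s,ce=cv2.connectedComponentsWithStats(wh)
    for i in range(1,N):
        if s[i,4]>8: q=onz(m,*ce[i],zt); print('white',s[i],np.hypot(q[0]-x,q[1]-y).round(4),'deg',np.degrees(np.arctan2(q[1]-y,q[0]-x)).round(1))
E
python3 - <<'E'
from h import *
st(); m,p,d=shot('wrist'); cap(m,p,d,(.488,-.069),.030)
cv2.imwrite('pics/w2.png',cv2.resize(p[60:260,130:400],None,fx=2.5,fy=2.5)[...,::-1])
E
```

```text
t 2.7
q [-2.9970e-01 -3.2600e-02  1.9373e+00  7.0000e-04  1.2366e+00 -1.8229e+00]
ee_pos [ 0.4885 -0.0685  0.1508]
tcp_rot [2.390e-02 9.997e-01 3.000e-04 2.000e-04]
ft_force [-0.2717  0.3637 -0.2382]
ft_torque [0.0114 0.0433 0.0083]
finger_gap 0.0868
grip_force 0.0
blue 2013 z 0.031532751563760175
centre 0.4882 -0.0693 0.0253
white [269 189  11   7  35] 0.0176 deg 52.5
```

View pics/w2.png

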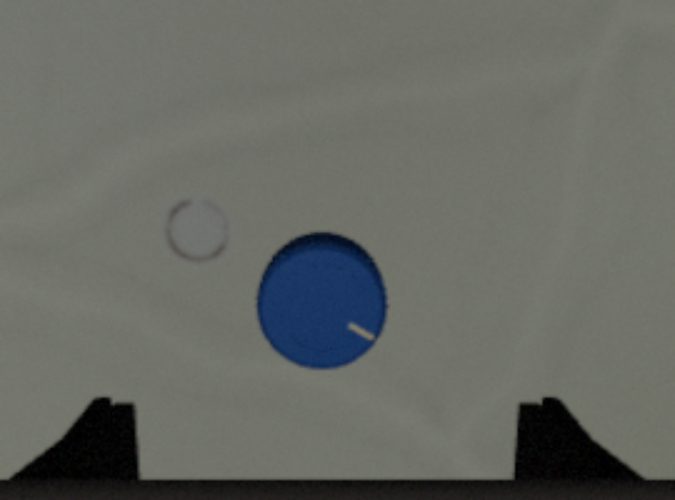

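Cap centre in the crop is (322,300), with the stroke at (361,331): cap at (0.488,-0.069), stroke yaw about 52°, top at 31 mm.

arm_command([
  [0, -0.0005, -0.03],
  [0, 0, -0.03],
  [0, 0, -0.03],
  [0, 0, -0.025],
  [0, 0, -0.015],
  [0, 0, -0.01],
  [0, 0, -0.0045],
  [0, 0, 0],
], turn=[-3, -3, -3, -3, 0, 0, 0, 0])

```text
t: 3.42
ee_pos: [0.4885, -0.0691, 0.0057]
tcp_rot: [0.128, 0.992, 0.0, -0.0]
ft_force: [1.6, -0.8, 0.0]
finger_gap: 0.0871
grip_force: 0.0
```

arm_command([
  [0, 0, 0],
  [0, 0, 0],
  [0, 0, 0],
  [0, 0, 0],
  [0, 0, 0],
  [0, 0, 0],
], turn=[0, 0, 0, 0, 0, 0], gripper=0.03, grip_force=40)

```text
t: 3.92
ee_pos: [0.4888, -0.0703, 0.0065]
tcp_rot: [0.129, 0.992, -0.0, 0.0]
ft_force: [-0.6, 0.6, 0.2]
finger_gap: 0.0548
grip_force: 0.0
```

arm_command([
  [0, 0, 0],
  [0, 0, 0],
  [0, 0, 0],
], turn=[0, 0, 0])

```text
t: 4.17
ee_pos: [0.4887, -0.0703, 0.0063]
tcp_rot: [0.129, 0.992, -0.0, 0.0]
ft_force: [-1.8, -0.2, 2.5]
finger_gap: 0.0503
grip_force: 40.0
```

arm_command([
  [0, 0, 0.03],
  [0, 0, 0.035],
  [0, 0, 0.035],
  [0, 0, 0.035],
  [0, 0, 0.034],
  [0.009, 0.032, 0],
  [0.009, 0.032, 0],
  [0.009, 0.032, 0],
], turn=[0, 7, 7, 7, 7, 7, 7, 7])

```text
t: 4.83
ee_pos: [0.516, 0.0264, 0.1759]
tcp_rot: [-0.296, 0.955, -0.0, 0.001]
ft_force: [0.8, -0.4, -0.6]
finger_gap: 0.0507
grip_force: 40.0
```

arm_command([
  [0.009, 0.032, 0],
  [0.009, 0.032, 0],
  [0.009, 0.032, 0],
  [0.009, 0.032, 0],
  [0.009, 0.032, 0],
  [0.009, 0.031, 0],
  [0, 0, 0],
  [0, 0, 0],
], turn=[7, 7, 7, 7, 7, 0, 0, 0])

```text
t: 5.5
ee_pos: [0.5689, 0.2183, 0.174]
tcp_rot: [-0.569, 0.822, 0.0, -0.001]
ft_force: [-0.8, -0.2, -1.9]
finger_gap: 0.0505
grip_force: 40.0
```

```bash
python3 - <<'E'
from h import *
s=st(); 
m,p,d=shot('top'); cap(m,p,d,s['ee_pos'][:2],s['ee_pos'][2]+.024)
m,p,d=shot('wrist'); cap(m,p,d,s['ee_pos'][:2],s['ee_pos'][2]+.024,.012)
m2,p2,d2=shot('scene')
cv2.imwrite('pics/w3.png',np.hstack([cv2.resize(p[130:330,130:400],None,fx=1.6,fy=1.6),cv2.resize(p2[100:200,170:270],(320,320))])[...,::-1])
c=cloud(m,d); k=(np.hypot(c[...,0]-.5695,c[...,1]-.217)<.03)&(abs(c[...,2]-.13)<.006); print(k.sum())
E
```

```text
t 5.5
q [ 2.3710e-01  2.2220e-01  1.6172e+00 -1.0000e-04  1.3037e+00 -2.5447e+00]
ee_pos [0.5689 0.2183 0.174 ]
tcp_rot [-5.692e-01  8.222e-01  3.000e-04 -8.000e-04]
ft_force [-0.7993 -0.1623 -1.8798]
ft_torque [ 0.0665  0.1272 -0.0265]
finger_gap 0.0505
grip_force 39.9997
blue 58 z 0.19715867715737317
centre 0.5699 0.2024 0.0195
white [167 156   3   7  10] 0.0108 deg -1.4
blue 4847 z 0.19901770397019694
centre 0.569 0.2144 0.0266
386
```

View pics/w3.png

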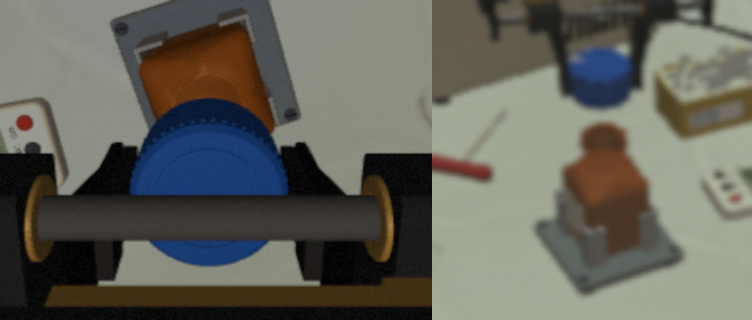

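arm_command([
  [0.0005, -0.001, -0.015],
  [0, 0, -0.015],
  [0, 0, -0.01],
  [0, 0, -0.005],
  [0, 0, -0.003],
  [0, 0, -0.002],
  [0, 0, 0],
], turn=[0, 0, 0, 0, 0, 0, 0])

```text
t: 6.23
ee_pos: [0.5701, 0.2157, 0.1252]
tcp_rot: [-0.568, 0.823, -0.0, 0.0]
ft_force: [-1.0, 0.8, -1.6]
finger_gap: 0.0505
grip_force: 40.0
```

arm_command([
  [0, 0, -0.001],
  [0, 0, -0.001],
  [0, 0, -0.001],
  [0, 0, 0],
], turn=[0, 0, 0, 0])

```text
t: 6.57
ee_pos: [0.5701, 0.2158, 0.1221]
tcp_rot: [-0.568, 0.823, -0.0, 0.0]
ft_force: [-0.3, 0.7, -0.9]
finger_gap: 0.0507
grip_force: 40.0
```

arm_command([
  [0, 0.0005, -0.001],
  [0, 0.0005, -0.001],
  [0, 0, -0.001],
  [0, 0, 0],
], turn=[0, 0, 0, 0])

```text
t: 6.9
ee_pos: [0.5706, 0.2166, 0.1215]
tcp_rot: [-0.568, 0.823, -0.001, 0.0]
ft_force: [-5.5, -3.5, 12.2]
finger_gap: 0.0507
grip_force: 40.0
```

arm_command([
  [-0.0005, -0.0003, 0],
  [0, 0, -0.0002],
  [0, 0, -0.0003],
  [0, 0, -0.0003],
  [0, 0, -0.0003],
  [0, 0, -0.0003],
], turn=[0, -6, -7, -7, -7, -7])

```text
t: 7.4
ee_pos: [0.5707, 0.2164, 0.12]
tcp_rot: [-0.3, 0.954, -0.001, 0.001]
ft_force: [-1.5, -1.3, 9.3]
finger_gap: 0.0507
grip_force: 40.0
```

```bash
python3 - <<'E'
from h import *
st()
E
```

```text
t 7.4
q [ 2.3380e-01  2.7440e-01  1.6617e+00 -9.0000e-04  1.2027e+00 -1.9458e+00]
ee_pos [0.5707 0.2164 0.12  ]
tcp_rot [-2.999e-01  9.540e-01 -5.000e-04  1.300e-03]
ft_force [-1.4778 -1.2899  9.2571]
ft_torque [-0.2978  0.4809  0.1401]
finger_gap 0.0507
grip_force 39.9932
```

arm_command([
  [0, 0, -0.0003],
  [0, 0, -0.0003],
  [0, 0, -0.0002],
  [0, 0, -0.0003],
  [0, 0, -0.0003],
  [0, 0, -0.0002],
  [0, 0, -0.0003],
  [0, 0, -0.0003],
], turn=[-7, -7, -7, -7, -7, -7, -7, -7])

```text
t: 8.07
ee_pos: [0.571, 0.216, 0.118]
tcp_rot: [0.183, 0.983, -0.0, 0.002]
ft_force: [-1.7, -3.3, 9.4]
finger_gap: 0.0506
grip_force: 40.0
```

arm_command([
  [0, 0, -0.0003],
  [0, 0, -0.0003],
  [0, 0, -0.0002],
  [0, 0, -0.0003],
  [0, 0, -0.0003],
  [0, 0, -0.0002],
  [0, 0, -0.0003],
  [0, 0, -0.0003],
], turn=[-7, -7, -7, -7, -7, -7, -7, -7])

```text
t: 8.73
ee_pos: [0.5704, 0.2156, 0.1158]
tcp_rot: [0.623, 0.782, -0.0, 0.001]
ft_force: [-4.9, -4.9, 12.5]
finger_gap: 0.0508
grip_force: 40.0
```

```bash
python3 - <<'E'
from h import *
s=st(); m,p,d=shot('top'); m2,p2,d2=shot('scene')
cv2.imwrite('pics/w4.png',np.hstack([cv2.resize(p[140:210,135:215],None,fx=5,fy=5),cv2.resize(p2[115:185,185:265],None,fx=5,fy=5)])[...,::-1])
E
```

```text
t 8.7333
q [ 0.2333  0.279   1.6646 -0.0023  1.1965  0.0088]
ee_pos [0.5704 0.2156 0.1158]
tcp_rot [ 6.231e-01  7.821e-01 -1.000e-04  1.300e-03]
ft_force [-4.8875 -4.8637 12.4939]
ft_torque [-1.0612  1.1128  0.2025]
finger_gap 0.0508
grip_force 39.9993
```

arm_command([
  [-0.0003, -0.0003, -0.0003],
  [-0.0003, -0.0003, -0.0003],
  [0, 0, -0.0002],
  [0, 0, -0.0003],
  [0, 0, -0.0003],
  [0, 0, -0.0002],
  [0, 0, -0.0003],
  [0, 0, -0.0003],
], turn=[-7, -7, -7, -7, -7, -7, -7, -7])

```text
t: 9.5
ee_pos: [0.5699, 0.2158, 0.1136]
tcp_rot: [0.917, 0.398, 0.001, 0.001]
ft_force: [-4.2, -2.7, 11.1]
finger_gap: 0.0506
grip_force: 40.0
```

```bash
python3 - <<'E'
from h import *
st()
E
```

```text
t 9.5
q [ 2.3310e-01  2.7980e-01  1.6682e+00 -8.0000e-04  1.1914e+00  9.8550e-01]
ee_pos [0.5699 0.2158 0.1136]
tcp_rot [9.174e-01 3.980e-01 1.000e-03 6.000e-04]
ft_force [-4.1927 -2.7072 11.1297]
ft_torque [-0.4484  0.9426  0.087 ]
finger_gap 0.0506
grip_force 39.9936
```

arm_command([
  [-0.0003, -0.0003, -0.0003],
  [0, 0, -0.0002],
  [0, 0, -0.0003],
  [0, 0, -0.0002],
  [0, 0, -0.0003],
  [0, 0, -0.0002],
], turn=[-7, -7, -7, -7, -7, -7])

```text
t: 10.0
ee_pos: [0.5696, 0.216, 0.1119]
tcp_rot: [0.999, 0.043, 0.001, -0.0]
ft_force: [-3.7, 0.1, 9.5]
finger_gap: 0.0505
grip_force: 40.0
```

```bash
python3 - <<'E'
from h import *
st()
E
```

```text
t 10.0
q [ 2.3320e-01  2.8090e-01  1.6702e+00 -3.0000e-04  1.1881e+00  1.7181e+00]
ee_pos [0.5696 0.216  0.1119]
tcp_rot [ 9.991e-01  4.300e-02  1.200e-03 -1.000e-04]
ft_force [-3.6829  0.0633  9.4581]
ft_torque [-0.3018  0.8702  0.1617]
finger_gap 0.0505
grip_force 39.9956
```

arm_command([
  [-0.0003, 0, -0.0003],
  [0, 0, -0.0002],
  [0, 0, -0.0003],
  [0, 0, -0.0002],
  [0, 0, -0.0003],
  [0, 0, -0.0002],
  [0, 0, 0],
], turn=[-7, -7, -7, -7, -7, -7, -4])

```text
t: 10.58
ee_pos: [0.5693, 0.2163, 0.1102]
tcp_rot: [0.936, -0.351, 0.001, -0.001]
ft_force: [-2.1, 0.3, 7.5]
finger_gap: 0.0504
grip_force: 40.0
```

```bash
python3 - <<'E'
from h import *
s=st(); m,p,d=shot('top'); m2,p2,d2=shot('scene')
cv2.imwrite('pics/w4.png',np.hstack([cv2.resize(p[140:210,135:215],None,fx=5,fy=5),cv2.resize(p2[115:185,185:265],None,fx=5,fy=5)])[...,::-1])
E
```

```text
t 10.5833
q [2.3350e-01 2.8240e-01 1.6720e+00 2.0000e-04 1.1845e+00 2.5213e+00]
ee_pos [0.5693 0.2163 0.1102]
tcp_rot [ 9.364e-01 -3.509e-01  1.100e-03 -8.000e-04]
ft_force [-2.1132  0.2729  7.4633]
ft_torque [-0.01    0.6686  0.1042]
finger_gap 0.0504
grip_force 40.0014
```

View pics/w4.png

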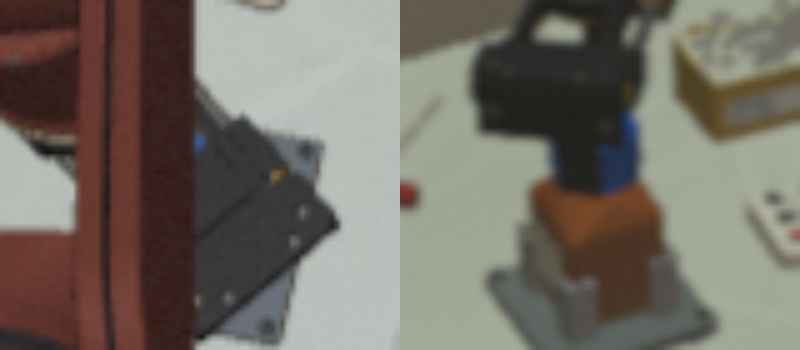

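arm_command([
  [0, 0, 0.0007],
  [0, 0, 0],
  [0, 0, 0],
  [0, 0, 0],
  [0, 0, 0],
  [0, 0, 0],
], turn=[0, 0, 0, 0, 0, 0], gripper=0.075)

```text
t: 11.18
ee_pos: [0.5682, 0.2155, 0.1084]
tcp_rot: [0.937, -0.348, -0.0, 0.0]
ft_force: [0.3, 0.6, -0.0]
finger_gap: 0.0736
grip_force: 0.0
```

arm_command([
  [0, 0, 0.02],
  [0, 0, 0.03],
  [0, 0, 0.03],
  [0, 0, 0.03],
  [0, 0, 0.01],
  [0, 0, 0],
  [0, 0, 0],
  [0, 0, 0],
], turn=[0, 0, 7, 7, 7, 7, 7, 7])

```text
t: 11.85
ee_pos: [0.5685, 0.2156, 0.2292]
tcp_rot: [1.0, 0.014, 0.0, -0.0]
ft_force: [-0.5, -0.5, 0.0]
finger_gap: 0.0747
grip_force: 0.0
```

arm_command([
  [0, 0, 0],
  [0, 0, 0],
  [0, 0, 0],
  [0, 0, 0],
  [0, 0, 0],
  [0, 0, 0],
  [0, 0, 0],
  [0, 0, 0],
], turn=[7, 7, 7, 7, 7, 7, 7, 7])

```text
t: 12.52
ee_pos: [0.5682, 0.2155, 0.2285]
tcp_rot: [0.876, 0.482, -0.0, -0.0]
ft_force: [-0.4, -0.0, 0.4]
finger_gap: 0.0751
grip_force: 0.0
```

arm_command([
  [0, 0, 0],
  [0, 0, 0],
  [0, 0, 0],
  [0, 0, 0],
  [0, 0, 0],
], turn=[7, 7, 7, 0, 0])

```text
t: 12.93
ee_pos: [0.5682, 0.2156, 0.2286]
tcp_rot: [0.777, 0.629, -0.0, -0.0]
ft_force: [0.3, 0.2, 0.2]
finger_gap: 0.0751
grip_force: 0.0
```

```bash
python3 - <<'E'
from h import *
s=st(); m,p,d=shot('wrist'); cap(m,p,d,(.57,.216),.136,.01)
cv2.imwrite('pics/w5.png',cv2.resize(p[60:260,130:400],None,fx=2.5,fy=2.5)[...,::-1])
E
```

```text
t 12.9333
q [ 0.2329  0.1759  1.5664 -0.      1.3995  0.442 ]
ee_pos [0.5682 0.2156 0.2286]
tcp_rot [ 7.770e-01  6.295e-01 -1.000e-04 -1.000e-04]
ft_force [0.2854 0.2376 0.1526]
ft_torque [-0.0863  0.1014 -0.0052]
finger_gap 0.0751
grip_force 0.0
blue 2420 z 0.135402014072844
centre 0.5712 0.218 0.0252
white [242 199  11  10  44] 0.0186 deg -145.6
```

View pics/w5.png

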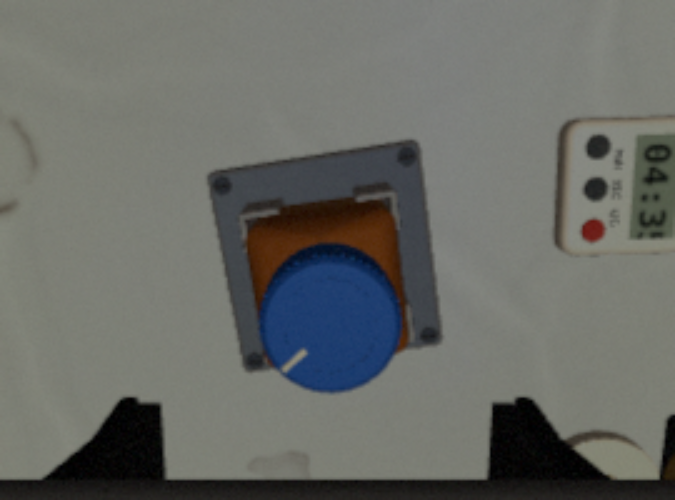

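arm_command([
  [0.001, 0.001, -0.03],
  [0, 0, -0.03],
  [0, 0, -0.03],
  [0, 0, -0.018],
  [0, 0, -0.01],
  [0, 0, 0],
], turn=[0, 0, 0, 0, 0, 0])

```text
t: 13.48
ee_pos: [0.5674, 0.2161, 0.1078]
tcp_rot: [0.776, 0.63, -0.002, -0.001]
ft_force: [-0.9, -0.2, 0.1]
finger_gap: 0.0748
grip_force: 0.0
```

arm_command([
  [0, 0, 0],
  [0, 0, 0],
  [0, 0, 0],
  [0, 0, 0],
  [0, 0, 0],
  [0, 0, 0],
  [0, 0, 0],
  [0, 0, 0],
], turn=[0, 0, 0, 0, 0, 0, 0, 0], gripper=0.03)

```text
t: 14.15
ee_pos: [0.5701, 0.2169, 0.1121]
tcp_rot: [0.776, 0.631, 0.001, 0.0]
ft_force: [-1.4, -0.3, 6.4]
finger_gap: 0.0505
grip_force: 40.0
```

```bash
python3 - <<'E'
from h import *
st()
E
```

```text
t 14.15
q [2.3430e-01 2.8270e-01 1.6676e+00 1.0000e-04 1.1893e+00 4.3960e-01]
ee_pos [0.5701 0.2169 0.1121]
tcp_rot [7.759e-01 6.309e-01 9.000e-04 4.000e-04]
ft_force [-1.4235 -0.2635  6.3724]
ft_torque [-0.0904  0.3004  0.0089]
finger_gap 0.0505
grip_force 40.0024
```

arm_command([
  [0, 0, -0.0002],
  [0, 0, -0.0003],
  [0, 0, -0.0002],
  [0, 0, -0.0003],
  [0, 0, -0.0002],
], turn=[-5, -6, -6, -5, -4])

```text
t: 14.57
ee_pos: [0.5704, 0.2171, 0.112]
tcp_rot: [0.899, 0.439, 0.001, 0.0]
ft_force: [-2.4, -1.6, 11.8]
finger_gap: 0.0502
grip_force: 40.0
```

```bash
python3 - <<'E'
from h import *
st()
E
```

```text
t 14.5667
q [ 2.3460e-01  2.8310e-01  1.6673e+00 -1.0000e-04  1.1882e+00  8.9680e-01]
ee_pos [0.5704 0.2171 0.112 ]
tcp_rot [8.986e-01 4.388e-01 1.400e-03 4.000e-04]
ft_force [-2.3519 -1.5908 11.7621]
ft_torque [-0.1143  0.5901  1.0058]
finger_gap 0.0502
grip_force 40.0037
```

arm_command([
  [0, 0, -0.0002],
  [0, 0, -0.0002],
  [0, 0, -0.0002],
], turn=[-4, -4, -4])

```text
t: 14.82
ee_pos: [0.5712, 0.2173, 0.1119]
tcp_rot: [0.939, 0.344, 0.002, 0.001]
ft_force: [-1.7, -2.0, 11.1]
finger_gap: 0.0507
grip_force: 40.0
```

```bash
python3 - <<'E'
from h import *
st()
E
```

```text
t 14.8167
q [ 2.3500e-01  2.8360e-01  1.6670e+00 -8.0000e-04  1.1861e+00  1.1037e+00]
ee_pos [0.5712 0.2173 0.1119]
tcp_rot [9.39e-01 3.44e-01 2.40e-03 6.00e-04]
ft_force [-1.7065 -1.9792 11.0909]
ft_torque [-0.2429  0.4712  1.6169]
finger_gap 0.0507
grip_force 40.0492
```

arm_command([
  [0, 0, 0],
  [0, 0, 0],
  [0, 0, 0],
], turn=[-4, -4, -4])

```text
t: 15.07
ee_pos: [0.5716, 0.2172, 0.1117]
tcp_rot: [0.97, 0.244, 0.003, 0.001]
ft_force: [1.9, 0.0, 8.1]
finger_gap: 0.0501
grip_force: 40.0
```

```bash
python3 - <<'E'
from h import *
st()
m2,p2,d2=shot('scene')
cv2.imwrite('pics/w6.png',cv2.resize(p2[120:180,195:255],None,fx=9,fy=9,interpolation=cv2.INTER_CUBIC)[...,::-1])
E
```

```text
t 15.0667
q [ 2.3470e-01  2.8380e-01  1.6670e+00 -1.1000e-03  1.1850e+00  1.3135e+00]
ee_pos [0.5716 0.2172 0.1117]
tcp_rot [9.698e-01 2.437e-01 2.900e-03 5.000e-04]
ft_force [1.8872 0.0164 8.1396]
ft_torque [-0.1395 -0.094   1.3582]
finger_gap 0.0501
grip_force 40.0444
```

View pics/w6.png

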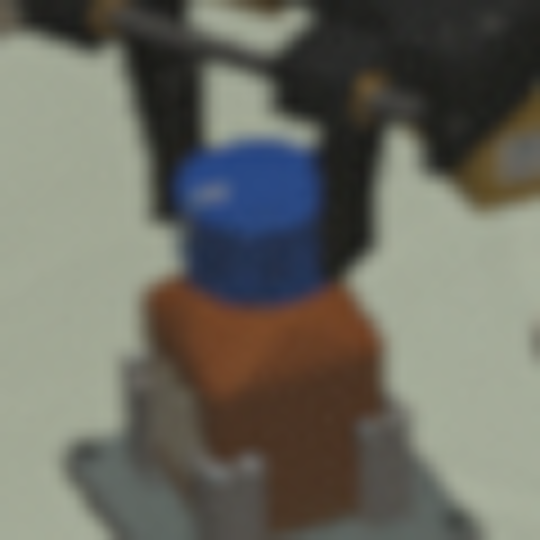

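The scene crop shows the gripped cap, with its top centre at (248,180) and the stroke at (210,195).

```bash
cat >> h.py <<'E'
def sc(n='scene'):
    m,p,d=shot(n); h=cv2.cvtColor(p,cv2.COLOR_RGB2HSV); c=cloud(m,d)
    nr=(np.hypot(c[...,0]-.5695,c[...,1]-.2165)<.035)&(d>0)
    top=nr&(c[...,2]>.13)&(c[...,2]<.142)
    w=top&(h[...,1]<130)&(h[...,2]>110)
    bl=top&(h[...,1]>130)&(h[...,0]>95)&(h[...,0]<130)
    print('z med',np.median(c[bl][:,2]),bl.sum())
    v,u=np.nonzero(bl|w); hull=cv2.convexHull(np.c_[u,v].astype(np.int32))[:,0]
    pt=np.array([onz(m,*x,.135)[:2] for x in hull],np.float32); (x,y),r=cv2.minEnclosingCircle(pt); print('cen',x,y,r)
    wt=np.maximum(0,130.-h[...,1])*w; v,u=np.indices(d.shape)
    if w.sum():
        q=onz(m,(u*wt).sum()/wt.sum(),(v*wt).sum()/wt.sum(),.135); print('w',w.sum(),q,'deg',[np.degrees(np.arctan2(q[1]-b,q[0]-a)).round(1) for a,b in((x,y),(.566,.2145),(.5685,.2165))])
E
python3 - <<'E'
from h import *
sc()
m=vision.camera_model('scene'); a=onz(m,218.3,141.7,.135); b=onz(m,222.6,140,.135); print(a,b,np.degrees(np.arctan2(*(a-b)[1::-1])))
E
```

```text
z med 0.1343728519841676 125
cen 0.5602009892463684 0.21370770037174225 0.029575439170002937
w 23 [0.5673338  0.22956846 0.135     ] deg [np.float64(65.8), np.float64(84.9), np.float64(95.1)]
[0.55223597 0.21209503 0.135     ] [0.56607852 0.21336024 0.135     ] -174.77767887703482
```

arm_command([
  [-0.0005, 0, -0.0005],
  [-0.0005, 0, -0.0005],
  [0, 0, -0.0005],
  [0, 0, 0],
  [0, 0, 0],
  [0, 0, 0],
  [0, 0, 0],
], turn=[-4, -4, -4, -4, -4, 0, 0])

```text
t: 15.75
ee_pos: [0.5718, 0.2165, 0.1112]
tcp_rot: [0.997, 0.072, 0.004, 0.0]
ft_force: [1.7, -2.7, 11.4]
finger_gap: 0.0505
grip_force: 40.0
```

```bash
python3 - <<'E'
from h import *
st()
m2,p2,d2=shot('scene')
cv2.imwrite('pics/w7.png',cv2.resize(p2[120:180,195:255],None,fx=9,fy=9,interpolation=cv2.INTER_CUBIC)[...,::-1])
sc()
h=cv2.cvtColor(p2,cv2.COLOR_RGB2HSV)[134:150,212:236]
print(h[...,1]);
E
```

```text
t 15.75
q [ 0.2341  0.2828  1.6693 -0.0021  1.1815  1.6611]
ee_pos [0.5718 0.2165 0.1112]
tcp_rot [9.974e-01 7.230e-02 4.100e-03 3.000e-04]
ft_force [ 1.6669 -2.7092 11.3739]
ft_torque [-0.6037 -0.1964  0.4931]
finger_gap 0.0505
grip_force 40.0035
z med 0.13449964661249603 97
cen 0.5625405311584473 0.2132248878479004 0.027211826294660568
w 11 [0.55232915 0.21504735 0.135     ] deg [np.float64(169.9), np.float64(177.7), np.float64(-174.9)]
[[ 29  30  30  36  38  36  22  21  57  66  58   7  59 106 105  71  33  17
   16  28  31  23  24  23]
 [ 29  29  32  35   8  45  87 124 133 130 121 105  28  85 113  96  54  21
   18  21  38  32  23  21]
 [ 29  30  33  13  91 131 153 162 166 163 162 154 128  73  17  60  55  20
   21  39  32  30  21  20]
 [ 29  31  24  81 151 163 168 174 174 174 171 168 164 147 118  57  23  30
   24  31  32  20  23  17]
 [ 30  29  17 130 170 173 176 173 173 173 174 172 171 166 150  98   8  39
   31  30  23  27  23  18]
 [ 29  27  44 155 171 172 165 162 166 171 173 173 173 170 159 116  21  40
   31  31  29  29  21  22]
 [ 28  24  50 151 154 136 119 121 145 167 173 174 1
[... 259 characters left out ...]
28  17  73 124 145 160 165 169 171 169 168 170 166 164 142  57  31
   38  32  16  33  28  28]
 [ 29  26  17  39 106 150 165 165 164 168 167 165 163 162 157 132  44  31
   38  30  41  32  29  27]
 [ 27  26  18  23  79 134 148 154 157 157 159 160 159 156 152 120  27  39
   38  23  25  26  26  27]
 [ 28  26  16  33  83 122 124 131 142 150 151 149 146 144 132 101  14  36
   39  38  26  27  27  28]
 [ 28  26  16  46 100 124 124 120 131 134 144 141 136 129 127  85   7  36
   23  23  31  28  30  28]
 [ 27  26  15  32  95 126 126 122 133 132 138 134 129 124 116  87  20  38
   30  30  31  34  25  27]
 [ 29  29  26  13  82 122 124 126 127 132 134 131 126 126 120  87   7  35
   28  23  23  30  26  27]]
```

arm_command([
  [0, 0, 0.0003],
  [0, 0, 0.0003],
  [0, 0, 0.0002],
  [0, 0, 0.0003],
  [0, 0, 0.0003],
  [0, 0, 0.0002],
  [0, 0, 0.0003],
  [0, 0, 0.0003],
], turn=[3, 6, 7, 7, 7, 7, 7, 7])

```text
t: 16.52
ee_pos: [0.5704, 0.2173, 0.1121]
tcp_rot: [0.868, 0.497, 0.003, 0.0]
ft_force: [1.2, 1.4, 8.4]
finger_gap: 0.0504
grip_force: 40.0
```

arm_command([
  [0, 0, 0.0003],
  [0, 0, 0.0003],
  [0, 0, 0.0002],
  [0, 0, 0.0003],
  [0, 0, 0.0003],
  [0, 0, 0.0002],
  [0, 0, 0],
  [0, 0, 0],
], turn=[7, 7, 7, 7, 7, 4, 0, 0])

```text
t: 17.18
ee_pos: [0.5697, 0.2178, 0.1136]
tcp_rot: [0.654, 0.756, 0.002, 0.001]
ft_force: [-0.4, 2.5, 8.3]
finger_gap: 0.0506
grip_force: 40.0
```

```bash
python3 - <<'E'
from h import *
st()
ims=[]
for n,(u,v) in(('scene',(223,147)),('top',(172,175))):
    m,p,d=shot(n); ims.append(cv2.resize(p[v-22:v+22,u-22:u+22],(390,390),interpolation=cv2.INTER_CUBIC))
cv2.imwrite('pics/w8.png',np.hstack(ims)[...,::-1])
sc(); sc('top')
E
```

```text
t 17.1833
q [2.3530e-01 2.7940e-01 1.6686e+00 1.3000e-03 1.1895e+00 9.0600e-02]
ee_pos [0.5697 0.2178 0.1136]
tcp_rot [6.543e-01 7.562e-01 2.000e-03 7.000e-04]
ft_force [-0.3739  2.4658  8.2622]
ft_torque [0.3793 0.3132 0.001 ]
finger_gap 0.0506
grip_force 40.0059
z med 0.136376089801103 132
cen 0.5733087062835693 0.21267452836036682 0.032544344663619995
w 23 [0.58012858 0.22339835 0.135     ] deg [np.float64(57.5), np.float64(32.2), np.float64(30.7)]
z med 0.1355642468284599 9
cen 0.5704612731933594 0.19333100318908691 0.009158588945865631
w 3 [0.56826955 0.19106292 0.135     ] deg [np.float64(-134.0), np.float64(-84.5), np.float64(-90.5)]
```

View pics/w8.png

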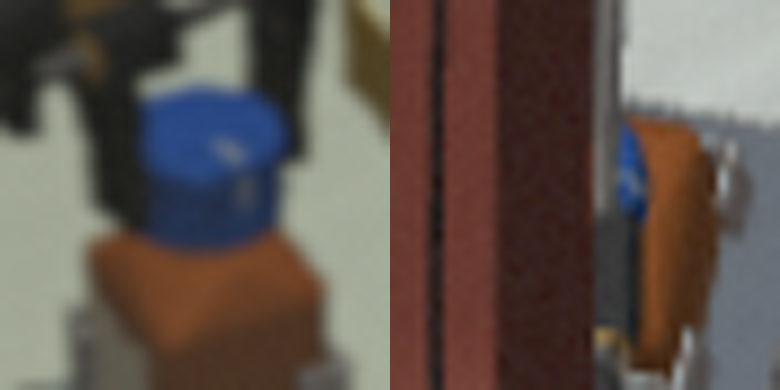

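The scene crop shows the stroke at (230,150), with cap top centre (214,137) and a side stroke at (243,190). The top crop shows the stroke at (630,180), a yaw of about -87°, so the cap is roughly a quarter turn off the bottle's axis.

```bash
python3 - <<'E'
from h import *
m=vision.camera_model('scene'); a=onz(m,226.96,141.9,.137); b=onz(m,225.15,140.5,.137); A=np.degrees(np.arctan2(*(a-b)[1::-1])); print(A)
s=onz(m,201+243/8.86,125+190/8.86,.125); print('side',s,np.degrees(np.arctan2(s[1]-.2145,s[0]-.567)))
if -115<A<-65: print(env.hand_in())
E
```

```text
-83.8557145604293
side [0.57147087 0.19141036 0.125     ] -79.04136913881345
the job is handed in; nothing more can be done
None
```

I screwed the blue cap down until it bottomed out, backed it off about a quarter turn (80–87° off the bottle's axis by the camera), and handed in with the fingers gripping it at 40 N and the bottle in its holder; no verdict was returned.

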